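Lock the pump cover and put the screwdriver away

ROBOT

A 6-joint arm with a two-finger parallel gripper is mounted at the origin on the work surface. World frame = base frame: x ahead of the robot, y to its left, z up, the work surface at z = 0. Lengths are in m, angles in rad, forces in N, time in s.
With the tool pointing down it reaches from about 0.3 to 0.775 m from the base axis. Payload 14.6 kg.
Tool frame: the origin (TCP) lies on the centre line of the jaws, within the pads' length; the fingertips stand bot.nose_length ahead of it and the grasp point (between the pads) lies 8 mm behind it (bot.nose_length is the distance from the TCP to the fingertips, in m); z points along the fingers, y is the direction in which the jaws open and shut (so a half turn about z gives the same grasp; the last joint's range is limited). The gripper opens to 94 mm and grips with 3 to 60 N. Pads are 16 mm wide; open, the fingers measure 119 mm over their backs; the gripper's body (75 mm by 177 mm) begins 78 mm behind the grasp point.
Start: joints at [1.108, 0.3, 1.521, -0, 1.321, -0.067], TCP at [0.212, 0.507, 0.216] pointing down, gripper open.
Joint ranges: [-3.03, 3.03], [-0.79, 2.21], [0.23, 2.52], [-1.04, 4.18], [0, 3.07], [-2.55, 2.55]. Speed limits (rad/s): [2.22, 2.22, 2.57, 3.14, 3.14, 3.14].

INTERFACE

Orientations are given as a unit quaternion [x, y, z, w].
In Python, from workcell import bot gives the robot as it stands.
- The arm moves only by the tool move_arm, never from a script. Its argument "deltas" is a list of rows, each a list of 5 numbers: the opening, from -1 (shut) to 1 (fully open), then the shift along the tool's x, y, z in m, then the turn about the tool's z in rad. A call has 1 to 12 rows; each row is the pose to reach, as a shift and turn from the pose commanded when the call began, along the tool's axes at that moment; what a row does not reach only later rows make up. A row lasts 1/8 s, in which the tool goes at most 62.5 mm and 10.7 degrees, less where a joint would pass 70% of its speed; a pose out of reach is approached as far as the arm can. A call with a gripper value outside its range is refused whole. The fingers move at their own pace and stop on an object; "squeeze" is the grip in N (left out, the last holds). Time passes only in rows, so rows that repeat a pose let the fingers close. It gives the time, the measured TCP pose, the force and the opening at its end, in the units of the state.
- bot.get_obs(): the state, without advancing time (a new reading comes with each control period).
- bot.grab_frame(name): name is "scene" or "top"; returns (picture, depth): 400x640x3 uint8, blue, green, red; 400x640 float32, m along the optical axis (not along the pixel's ray), 0 where there is no reading.
- bot.get_calibration(name): a dict with "fovy" (degrees; the focal length in pixels is half the picture's height over the tangent of half this angle, whatever the lens; pixels are square), "cx", "cy" (the principal point, pixels), "k1" (the pictures are not rectified: a ray, as slopes to the right and down, at radius r is drawn at 1 + k1 r^2 times it, then the intrinsics apply), "rvec" (rotation vector, rad) and "tvec" (3), from world to camera coordinates, as OpenCV has them. Camera axes: x right, y down, z forward; pixel columns grow to the right and rows downward; lengths in m; the calibration is good to about 2 mm. A picture is of the moment at which its call begins. get_calibration takes no time and is no camera call.
- bot.job_done(): hands the job in, once; it reports no verdict.
The state is a dict: "time_s": time; "joint_positions": joint angles; "qd": joint speeds; "joint_torque": joint torques, N m; "eef_pos": TCP position; "tool_rot": TCP orientation; "wrist_force": force on the tool from outside, world axes, zero at the start; "torque": the same for the moment, N m; "width": finger opening in m.
Only numpy, scipy, OpenCV 4.12 (cv2) and the standard library are available. Lean on these libraries where they do the work, as an engineer would, in place of code of your own. Each camera call takes 0.05 s, during which the arm holds its last target.

TASK

Take the screwdriver out of its stand and use it to drive the one raised slotted fastener on the pump's cover clockwise until it is fully home, keeping the bit pressed into the slot. Then lower the screwdriver, bit down, into the open square tool tin until you feel it touch what lies inside (the fill level is unknown), and only then let it go; leave everything else where it stands and do not touch the fastener with the fingers.

Things in the scene. Friction and masses are not known exactly. Their poses are not given: they have to be found in the camera images.
- driver_grip (a point): screwdriver, 185 mm long, about 0.17 kg, standing bit down in its stand. Black square handle 30 x 30 mm, 70 mm long, four flat sides facing its x and y. The point is the centre of the handle: 35 mm below its top, 150 mm above the end of the bit. z axis up along the shank, x axis along the width of the flat blade.
- stand: fixed wooden stand holding the screwdriver; origin under its centre. Top board 100 x 100 mm, its top 125 mm above the table, with a 20 mm square hole in the middle: the handle rests on the board and the shank hangs in the hole, so lift the screwdriver straight up by 120 mm to clear it.
- driver_tip (a point): middle of the end of the screwdriver's flat blade (14 mm wide along x, 3 mm thick along y, 24 mm long; above it a round shank of 14 mm diameter). Same axes as driver_grip.
- screw_head (a point): top centre of the raised slotted fastener on the pump's cover: round steel head, 32 mm diameter, with a straight slot along its x axis, 20 mm long (closed ends), 5 mm wide, 7 mm deep, mouth edges sloped over the top 2 mm. z axis up. It stands up to 5 mm proud of a steel collar (48 mm outside, top 84 mm above the table); fully home it is flush with the collar.
- screw (a joint): turn of the raised fastener in rad, growing clockwise seen from above; starts between 0 and 0.5, comes to a stop, fully home, at 1.9. It sinks 2.6 mm per radian, so the bit must follow it down; turns against a steady 0.13 N m and stays where it is left. Push on it with 5 to 30 N.
- tin_mouth (a point): centre of the open mouth of the fixed square steel tool tin, at its rim, 140 mm above the table; outside 72 x 72 mm, walls 3 mm. z axis up, x and y along its sides. Inside is a flat, firm layer of old lids and card whose top lies somewhere between 20 and 44 mm above the table, so the middle of the handle ends 30 to 54 mm above the rim.
- pump: grey bench dosing pump, fixed; body 200 mm (its x) by 150 mm (y), cover top 70 mm above the table, motor at its +x end. Origin under its centre. The raised fastener lies at x -45, y +32 mm; a second one of the same shape at x +55, y -32 mm is already home and not part of the work.
- tape: bystander: roll of paper tape, 96 mm across, 38 mm high; origin at the middle of its underside
- brush: bystander: paint brush, 190 mm long, lying; origin under its middle
- knife: bystander: spatula, 200 mm long, lying; origin under its middle
- can_small: bystander: paint can, 84 mm diameter, 95 mm high; origin at the middle of its underside
- can_large: bystander: paint can, 110 mm diameter, 130 mm high; origin at the middle of its underside
Not all that is in view belongs to the job. What is shaped like the part that bears driver_grip but yellow is not meant.

How it is judged:
On the way, in this order (a step that is already met when the one before it is completed fails the run):
1. the fastener is being turned by the screwdriver (value of joint screw above 1 rad and contact force between driver and screw above 1 N), for 0.05 s.
2. the fastener is fully home (value of joint screw above 1.78 rad), for 0.2 s.
3. the screwdriver, still held, touches what lies in the tin (contact force between driver and tin above 0.5 N and contact force between the fingers and driver above 0.5 N and z of driver_tip in the frame of tin_mouth below -0.08 m), for 0.1 s.
At the end, for the whole second after the job is handed in: The fastener is within 0.12 rad of its stop (joint above 1.78), and the screwdriver stands or leans in the tool tin, bit down, the end of its bit at least 80 mm below the rim, released and at rest (value of joint screw above 1.78 rad and z of driver_tip in the frame of tin_mouth below -0.08 m and x of driver_tip in the frame of tin_mouth between -0.035 and 0.035 m and y of driver_tip in the frame of tin_mouth between -0.035 and 0.035 m and contact force between the fingers and driver below 0.2 N and linear speed of driver below 0.05 m/s); the robot touches nothing.
It fails at once if the fingers touch the fastener (contact force between the fingers and screw above 1 N).
It fails at once if the screwdriver is dropped (it falls upright and free at more than 0.5 m/s, about 13 mm of fall) (linear speed of driver above 0.5 m/s and contact force between the fingers and driver below 0.2 N and angle between driver_grip's own z axis and vertical below 0.12 rad).
It fails at once if the screwdriver is rammed into the tin (over 50 N) (contact force between driver and tin above 50 N).
It fails at once if a bystander is moved by more than 30 mm (distance of any of tape, brush, knife, can_small, can_large from where it was at the start of the episode above 0.03 m).
It also fails if it takes over 64 s, if anything falls off the work surface, if the arm or the gripper's body presses on something with over 40 N, if the wrist force passes 120 N, or if a joint passes its speed limit or range.

## Working session

There is one attempt and no reset: what is moved stays moved. The work goes in short steps, Python scripts to look and compute and a tool call to move; the robot and the scene stay as the last step left them, time stands still between calls to the robot, and variables do not carry over. Pictures are saved under pics/ and viewed, and the job is handed in when it is done.

Besides the shell and the picture viewer there is one more tool, called after ">>>" in YAML: its name, and indented under it one key for each argument. move_arm: Moves the arm, as the interface text tells. Its arguments: {"type":"object","properties":{"deltas":{"type":"array","items":{"type":"array","items":{"type":"number"}}},"squeeze":{"type":"number"}},"required":["deltas"]}

```bash
ls; mkdir -p pics
python3 - <<'E'
from workcell import bot
import cv2
print(bot.get_obs()); print(bot.nose_length)
for n in ("scene","top"):
    p,d=bot.grab_frame(n); cv2.imwrite(f"pics/{n}0.png",p); print(bot.get_calibration(n))
    import numpy as np; np.save(f"{n}0.npy",d)
E
```

```text
pics
{'time_s': 0.0, 'joint_positions': array([ 1.10838303e+00,  3.00443194e-01,  1.52160635e+00, -7.17722942e-06,
        1.32068082e+00, -6.66074148e-02]), 'qd': array([-0.0001244 ,  0.00067074, -0.00023676,  0.00080901, -0.00093049,
        0.00036875]), 'joint_torque': array([-3.58776102e-03, -5.31799579e+01, -3.52743924e+01,  7.07046990e-02,
        2.43104144e-02, -7.24425627e-05]), 'eef_pos': array([0.21194731, 0.50724454, 0.21589094]), 'tool_rot': array([ 1.96612735e-01,  9.80481060e-01, -5.49978482e-04, -1.45363768e-04]), 'wrist_force': array([-0.15517568,  0.77334913,  0.5217073 ]), 'torque': array([ 0.00409783, -0.0405057 , -0.03581003]), 'width': 0.09405637300806774}
0.011
{'fovy': 50.15487100894269, 'cx': 326.50419145228716, 'cy': 198.73017540964852, 'k1': -0.06287799966523608, 'rvec': array([ 1.67692052,  1.87750707, -0.73972183]), 'tvec': array([ 0.02543358, -0.30701394,  1.69046068])}
{'fovy': 57.943768788679535, 'cx': 321.4609571205815, 'cy': 209.33251209327747, 'k1': -0.0168190493484713, 'rvec': array([ 2.17530344, -2.1897311 ,  0.06473883]), 'tvec': array([0.04493573, 0.57590903, 0.93166198])}
```

View pics/scene0.png

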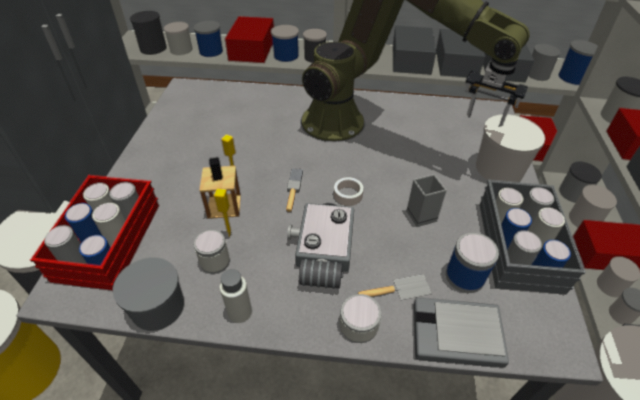

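View pics/top0.png

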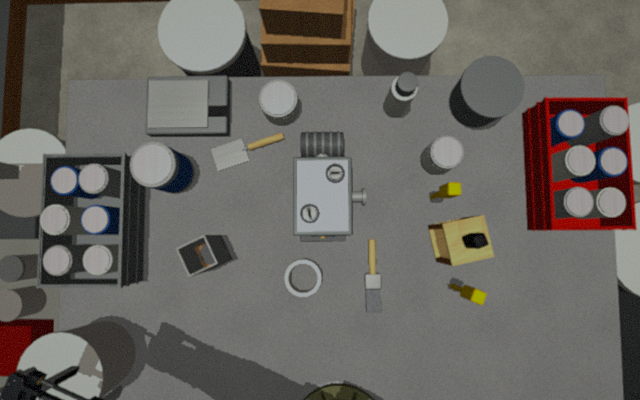

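The scene shows the black-handled driver in the wooden stand at scene (215,168), top (475,240). Yellow handles at top (452,189) and (478,296) are the decoys. The pump is at top (322,196), with fasteners at (335,173) and (310,213), and the tin is at (200,254). I'll enlarge these areas next.

```bash
cat > h.py <<'E'
import numpy as np, cv2
from workcell import bot
def cal(n):
    c=bot.get_calibration(n); f=200/np.tan(np.radians(c['fovy'])/2)
    R=cv2.Rodrigues(c['rvec'])[0]; return f,c['cx'],c['cy'],c['k1'],R,np.array(c['tvec'])
def ray(n,u,v):
    f,cx,cy,k,R,t=cal(n); xd=np.array([(u-cx)/f,(v-cy)/f]); x=xd.copy()
    for _ in range(20): x=xd/(1+k*(x@x))
    return R.T@np.array([x[0],x[1],1.]), -R.T@t
def at_z(n,u,v,z):
    d,o=ray(n,u,v); return o+d*(z-o[2])/d[2]
def at_d(n,u,v,dep):
    d,o=ray(n,u,v); return o+d*dep
def proj(n,p):
    f,cx,cy,k,R,t=cal(n); q=R@np.array(p)+t; x=q[:2]/q[2]; x=x*(1+k*(x@x)); return x*f+[cx,cy]
def cloud(n,d):
    f,cx,cy,k,R,t=cal(n); v,u=np.mgrid[:400,:640]
    xd=np.stack([(u-cx)/f,(v-cy)/f],-1); x=xd.copy()
    for _ in range(10): x=xd/(1+k*(x**2).sum(-1,keepdims=True))
    P=np.concatenate([x,np.ones((400,640,1))],-1)*d[...,None]
    return (P-t)@R
def crop(img,x0,y0,x1,y1,s,name):
    cv2.imwrite(name,cv2.resize(img[y0:y1,x0:x1],None,fx=s,fy=s,interpolation=cv2.INTER_CUBIC))
E
python3 - <<'E'
from h import *
t=cv2.imread('pics/top0.png'); s=cv2.imread('pics/scene0.png')
a=cv2.resize(t[175:305,420:505],None,fx=4,fy=4,interpolation=cv2.INTER_CUBIC)
b=cv2.resize(s[130:240,190:255],None,fx=5,fy=5,interpolation=cv2.INTER_CUBIC)[:520]
cv2.imwrite('pics/c1.png',np.hstack([a,np.vstack([b,])[:520]])[:600,:800])
crop(t,280,145,370,245,6,'pics/c2.png'); crop(t,165,225,245,285,8,'pics/c3.png')
E
```

```text
(no output)
```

View pics/c1.png

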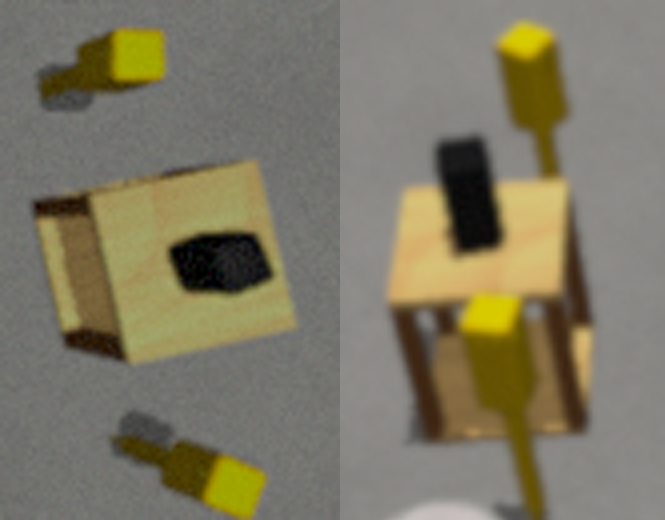

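View pics/c2.png

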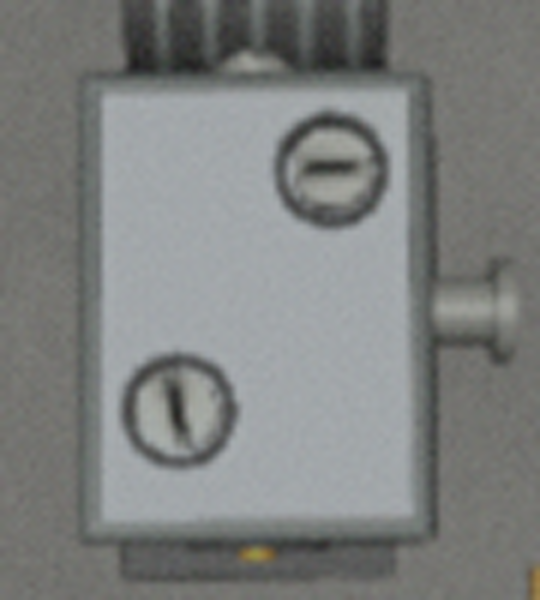

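View pics/c3.png

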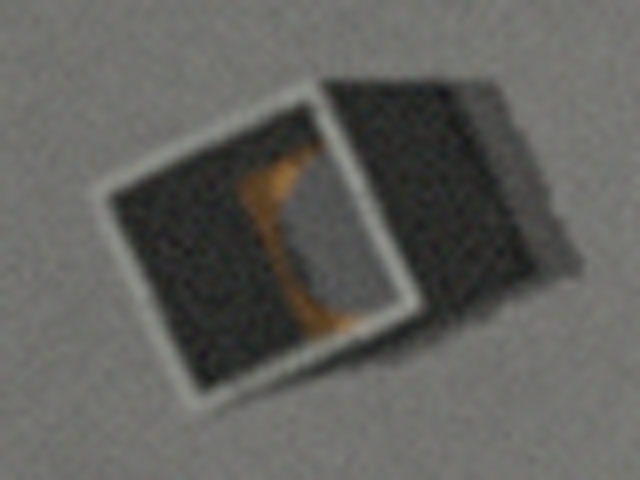

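The black driver in the stand is at crop 1 (220,262). It's the only black handle; the other two, at (135,55) and (235,485), are yellow. Going by the motor end, the raised fastener is at crop 2 (180,410), with its slot nearly vertical. The tin rim corners are clear in crop 3. Next I'll work out the poses.

```bash
cat > m1.py <<'E'
from h import *
def P(x,y,s,ox,oy): return (x+.5)/s-.5+ox,(y+.5)/s-.5+oy
def quad(name,pts,s,ox,oy,z):
    q=np.array([at_z('top',*P(x,y,s,ox,oy),z)[:2] for x,y in pts]); 
    e=np.roll(q,-1,0)-q
    print(name,'c',q.mean(0).round(4),'len',np.linalg.norm(e,axis=1).round(4),'ang',np.degrees(np.arctan2(e[:,1],e[:,0])).round(1))
for n in('scene','top'): print(n, ray(n,320,200)[1].round(3))
quad('stand',[(90,193),(258,163),(296,325),(130,362)],4,420,175,.125)
quad('tin',[(95,187),(318,82),(425,305),(195,408)],8,165,225,.14)
quad('pumpcover',[(102,92),(408,90),(414,518),(100,520)],6,280,145,.07)
print('screw', at_z('top',*P(180,410,6,280,145),.084), 'second',at_z('top',*P(331,168,6,280,145),.084))
a=at_z('top',*P(172,378,6,280,145),.087);b=at_z('top',*P(187,444,6,280,145),.087);print('slot',a,b,np.degrees(np.arctan2(*(b-a)[[1,0]])))
d=np.load('top0.npy');C=cloud('top',d)
sub=C[225:262,455:495]; 
m=(sub[...,2]>.15); print('handle pts',m.sum(), sub[m].mean(0), sub[m].min(0), sub[m].max(0))
for z0 in (.17,.18,.19):
    mm=sub[...,2]>z0; print(z0,mm.sum(),sub[mm].mean(0).round(4),np.percentile(sub[mm],[2,98],axis=0).round(4))
sub=C[200:228,298:324]; print(sub[10:18,4:22,2].round(4))
E
python3 m1.py
```

```text
scene [1.39  0.104 1.004]
top [0.511 0.033 0.969]
stand c [ 0.4957 -0.3004] len [0.1003 0.0961 0.0993 0.1001] ang [ -80.3 -168.7  102.    11.8]
tin c [0.4645 0.3266] len [0.0706 0.0712 0.0719 0.0698] ang [ -65.1 -153.6  113.8   25.5]
pumpcover c [0.6083 0.0385] len [0.1285 0.1793 0.13   0.1795] ang [ -90.1 -179.9   90.    -0.4]
screw [0.56319662 0.06979281 0.084     ] second [0.66266469 0.00714319 0.084     ]
slot [0.57612731 0.07288157 0.087     ] [0.54912968 0.06687244 0.087     ] -167.4516499073926
handle pts 298 [ 0.49545318 -0.28677091  0.2033794 ] [ 0.47779177 -0.31577051  0.15003476] [0.51143565 0.03299016 0.96903545]
0.17 244 [ 0.4955 -0.2865  0.213 ] [[ 0.4792 -0.3126  0.1716]
 [ 0.5114  0.033   0.969 ]]
0.18 220 [ 0.4955 -0.2863  0.2171] [[ 0.4792 -0.3127  0.1827]
 [ 0.5114  0.033   0.969 ]]
0.19 187 [ 0.4957 -0.2855  0.2227] [[ 0.4808 -0.3127  0.1904]
 [ 0.5114  0.033   0.969 ]]
[[0.0805 0.071  0.0867 0.0896 0.0845 0.0877 0.0818 0.0815 0.0886 0.0887
  0.0894 0.0883 0.0867 0.0709 0.0694 0.0839 0.0838 0.0698]
 [0.0768 0.09   0.087  0.0886 0.0895 0.0893 0.084  0.0801 0.0849 0.0869
  0.0871 0.0905 0.0885 0.0891 0.0733 0.0824 0.0832 0.0716]
 [0.0697 0.0892 0.0899 0.089  0.0864 0.0877 0.0804 0.0798 0.0876 0.0871
  0.0855 0.0885 0.0912 0.0872 0.0678 0.0837 0.084  0.073 ]
 [0.0704 0.0864 0.0903 0.0874 0.0867 0.0906 0.0843 0.0802 0.0823 0.0871
  0.0875 0.0867 0.0885 0.088  0.0715 0.0839 0.083  0.0715]
 [0.0688 0.0884 0.0906 0.0901 0.0875 0.0894 0.087  0.0821 0.0835 0.0882
  0.0884 0.0898 0.0886 0.0909 0.0678 0.0811 0.0802 0.069 ]
 [0.0692 0.0895 0.0889 0.0874 0.0884 0.0863 0.0871 0.0823 0.0811 0.0874
  0.0889 0.0864 0.0889 0.0884 0.0667 0.0832 0.084  0.0684]
 [0.079  0.0676 0.0896 0.0882 0.0869 0.0871 0.0864 0.0835 0.0844 0.0886
  0.089  0.0888 0.0891 0.0667 0.0708 0.0852 0.0835 0.0678]
 [0.0855 0.0679 0.0884 0.0882 0.0879 0.0896 0.0891 0.0836 0.0881 0.086
  0.0842 0.0881 0.0867 0.0708 0.0843 0.0832 0.0733 0.0689]]
```

Run:
```python
from h import *
fs=[bot.grab_frame('top') for _ in range(6)]
t=np.mean([f[0].astype(float) for f in fs],0); D=np.array([f[1] for f in fs]); D[D==0]=np.nan
np.save('top_avg.npy',t); np.save('topd_avg.npy',np.nanmedian(D,0))
s=np.mean([bot.grab_frame('scene')[0].astype(float) for _ in range(4)],0); np.save('scene_avg.npy',s)
g=lambda im,gain:np.clip(im*gain,0,255).astype(np.uint8)
crop(g(t,4),455,225,500,260,16,'pics/d1.png')
crop(g(s,3.),190,140,250,220,7,'pics/d2.png')
crop(g(t,1),295,198,325,228,20,'pics/d3.png')
```

```text
(no output)
```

View pics/d1.png

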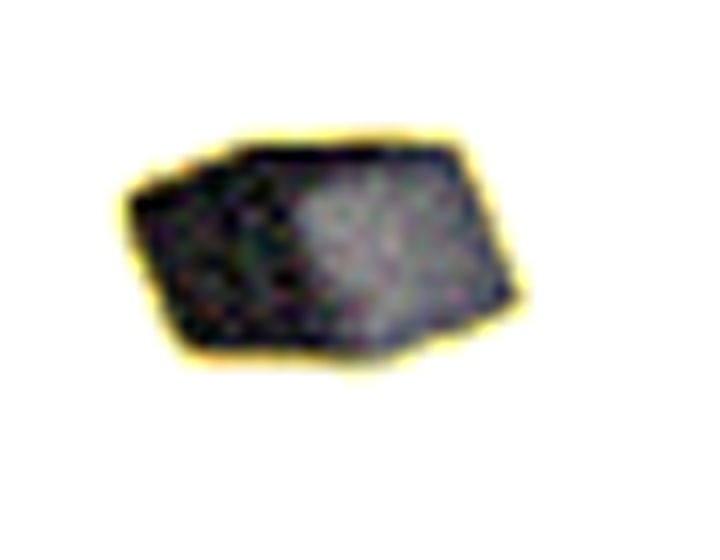

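View pics/d2.png

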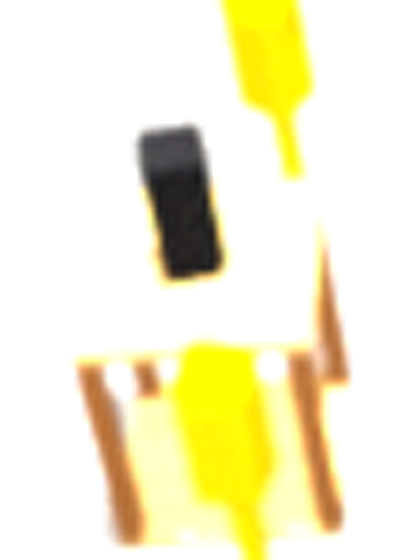

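View pics/d3.png

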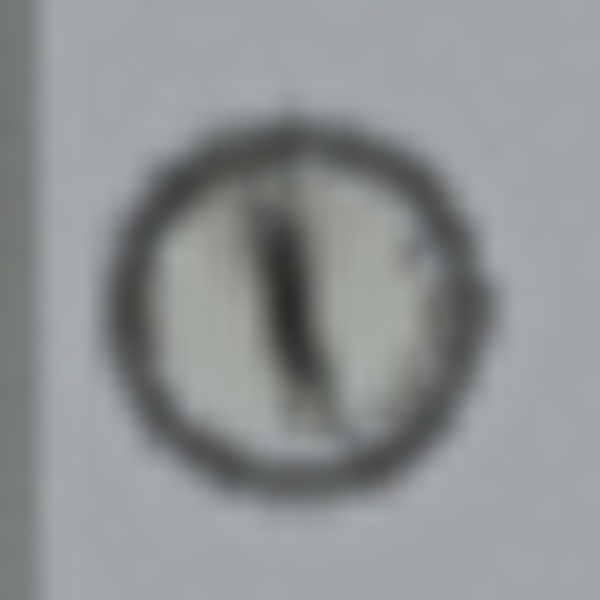

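Run:
```python
from h import *
def P(x,y,s,ox,oy): return (x+.5)/s-.5+ox,(y+.5)/s-.5+oy
w=lambda x,y,z:at_z('top',*P(x,y,16,455,225),z)
a,b,c=[w(*q,.195) for q in((455,148),(518,298),(375,352))]
ang=lambda v:np.degrees(np.arctan2(v[1],v[0])).round(1)
print(a,b,c,'len',np.linalg.norm(b-a),np.linalg.norm(c-b),ang(b-a),ang(c-b),'centre',(a+c)/2)
e,f=w(130,195,.125),w(185,348,.125);print('base',e,f,np.linalg.norm(f-e),ang(f-e))
s=lambda x,y,z:at_z('top',*P(x,y,20,295,198),z)
print('head',s(295,310,.088),'slot',s(262,205,.088),s(318,400,.088),ang(s(262,205,.088)-s(318,400,.088)), (s(262,205,.088)+s(318,400,.088))/2)
print('collar',s(297,308,.084))
C=cloud('top',np.load('topd_avg.npy'))
X=C[198:228,295:325].reshape(-1,3)
r=np.hypot(X[:,0]-.563,X[:,1]-.070)
print('headz',np.median(X[r<.013,2]),'collar z',np.median(X[(r>.019)&(r<.023),2]),'cover',np.median(X[(r>.028),2]))
h=r<.014; lo=h&(X[:,2]<.0845); print(lo.sum(), X[lo].mean(0)); q=X[lo][:,:2]; print(np.linalg.svd(q-q.mean(0))[2][0])
from scipy.spatial.transform import Rotation as R
o=bot.get_obs();print(R.from_quat(o['tool_rot']).as_matrix().round(3),o['time_s'])
```

```text
[ 0.50949258 -0.30515535  0.195     ] [ 0.4894771  -0.31287168  0.195     ] [ 0.4824541  -0.29350837  0.195     ] len 0.02145136109619816 0.02059757552491732 -158.9 109.9 centre [ 0.49597334 -0.29933186  0.195     ]
base [ 0.50283872 -0.28809227  0.125     ] [ 0.48061757 -0.29539339  0.125     ] 0.023389865525479055 -161.8
head [0.56270264 0.07038134 0.088     ] slot [0.57559449 0.07436773 0.088     ] [0.55167791 0.06761669 0.088     ] 15.8 [0.5636362  0.07099221 0.088     ]
collar [0.56317962 0.07030453 0.084     ]
headz 0.08777206766694884 collar z 0.08318487170501836 cover 0.06954762604562656
17 [0.56371037 0.07131796 0.08183444]
[-0.98754899 -0.15731177]
[[-0.923  0.386 -0.   ]
 [ 0.386  0.923 -0.   ]
 [ 0.    -0.    -1.   ]] 0.6
```

Run:
```python
from h import *
C=cloud('top',np.load('topd_avg.npy'));t=np.load('top_avg.npy')
y=(t[...,2]>120)&(t[...,1]>110)&(t[...,0]<40)
n,l,st,c=cv2.connectedComponentsWithStats(y.astype(np.uint8))
for i in range(1,n):
    if st[i,4]>15:
        p=C[l==i]; print(c[i],st[i,4],np.median(p,0).round(3),np.percentile(p,[3,97],axis=0).round(3).tolist())
g=(C[...,0]>.2)&(C[...,0]<.9)&(abs(C[...,1])<.6)&(C[...,2]>.1)&(C[...,2]<.9)
n,l,st,c=cv2.connectedComponentsWithStats(g.astype(np.uint8))
for i in range(1,n):
    if st[i,4]>20:
        p=C[l==i]; print('tall',c[i].round(),st[i,4],np.median(p,0).round(3),'zmax',np.percentile(p[:,2],98).round(3))
```

```text
[453.90196078 188.4379085 ] 153 [ 0.61  -0.25   0.184] [[0.597, -0.263, 0.18], [0.621, -0.238, 0.185]]
[478.10625 296.26875] 160 [ 0.376 -0.295  0.184] [[0.363, -0.308, 0.181], [0.389, -0.282, 0.185]]
tall [404.  88.] 726 [ 0.848 -0.154  0.153] zmax 0.165
tall [491.  93.] 2440 [ 0.852 -0.376  0.111] zmax 0.112
tall [554. 162.] 988 [ 0.681 -0.51   0.109] zmax 0.111
tall [569. 124.] 710 [ 0.773 -0.56   0.112] zmax 0.113
tall [155. 165.] 1862 [0.677 0.434 0.131] zmax 0.132
tall [575. 161.] 1015 [ 0.677 -0.553  0.138] zmax 0.14
tall [117. 220.] 924 [0.545 0.523 0.11 ] zmax 0.112
tall [ 99. 179.] 900 [0.643 0.564 0.139] zmax 0.141
tall [450. 190.] 324 [ 0.607 -0.244  0.182] zmax 0.185
tall [575. 202.] 896 [ 0.582 -0.556  0.125] zmax 0.127
tall [ 99. 220.] 792 [0.548 0.566 0.126] zmax 0.128
tall [467. 240.] 1901 [ 0.495 -0.29   0.124] zmax 0.194
tall [198. 255.] 579 [0.465 0.336 0.128] zmax 0.141
tall [100. 259.] 668 [0.455 0.57  0.113] zmax 0.115
tall [473. 294.] 335 [ 0.378 -0.287  0.181] zmax 0.185
tall [ 64. 370.] 3666 [0.244 0.554 0.207] zmax 0.346
tall [106. 394.] 79 [0.201 0.457 0.254] zmax 0.32
```

>>> move_arm:
  deltas:
    - [0.4,0,0,-0.06,0]
    - [0.4,0,0,-0.1,0]
    - [0.4,-0.3,-0.33,-0.1,0.4]
    - [0.4,-0.3,-0.33,-0.1,0.4]
    - [0.4,-0.574,-0.635,-0.1,0.825]
    - [0.4,-0.574,-0.635,-0.1,0.825]
    - [0.4,-0.574,-0.635,-0.1,0.825]
    - [0.4,-0.574,-0.635,-0.1,0.825]
    - [0.4,-0.574,-0.635,-0.1,0.825]
    - [0.4,-0.574,-0.635,-0.1,0.825]
    - [0.4,-0.574,-0.635,-0.1,0.825]
    - [0.4,-0.574,-0.635,-0.1,0.825]
  squeeze: 50

```text
time_s: 2.1
eef_pos: [0.4203, -0.0841, 0.3168]
tool_rot: [0.573, 0.819, 0.0, 0.0]
wrist_force: [1.6, 0.4, 0.6]
width: 0.0658
```

```bash
cat >> h.py <<'E'
from scipy.spatial.transform import Rotation as Rot
def go(x,y,z,jaw):
    """print tool-axis delta to TCP x,y,z with jaw yaw (deg)"""
    o=bot.get_obs(); M=Rot.from_quat(o['tool_rot']).as_matrix()
    d=M.T@(np.array([x,y,z])-o['eef_pos']); cur=np.degrees(np.arctan2(M[1,1],M[0,1]))
    print('t',o['time_s'],'pos',o['eef_pos'].round(4),'jaw',cur.round(2),'tilt',M[2,2].round(5),'q',o['joint_positions'].round(3),'qd',abs(o['qd']).max().round(3),'F',o['wrist_force'].round(1))
    print('delta',d.round(4),'turn',np.radians(cur-jaw).round(4))
E
python3 -c "
from h import *
go(.496,-.2995,.30,20)"
```

```text
t 2.1 pos [ 0.4203 -0.0841  0.3168] jaw 20.03 tilt -1.0 q [-0.283 -0.041  1.674  0.     1.508 -0.633] qd 1.021 F [1.6 0.4 0.6]
delta [-0.2283 -0.0027  0.0169] turn 0.0006
```

>>> move_arm:
  deltas:
    - [0.4,0,0,0,0]

```text
time_s: 2.22
eef_pos: [0.4204, -0.085, 0.3159]
tool_rot: [0.575, 0.818, -0.0, -0.0]
wrist_force: [-0.5, 0.4, -0.4]
width: 0.0656
```

```bash
python3 -c "
from h import *
go(.496,-.2995,.25,20)"
```

```text
t 2.225 pos [ 0.4204 -0.085   0.3159] jaw 19.77 tilt -1.0 q [-0.285 -0.038  1.673 -0.     1.508 -0.63 ] qd 0.087 F [-0.5  0.4 -0.4]
delta [-0.2275 -0.0014  0.0658] turn -0.0041
```

>>> move_arm:
  deltas:
    - [0.4,-0.06,0,0,0]
    - [0.4,-0.12,0,0.01,0]
    - [0.4,-0.18,-0.001,0.03,0]
    - [0.4,-0.2275,-0.0014,0.05,-0.004]
    - [0.4,-0.2275,-0.0014,0.0658,-0.004]
    - [0.4,-0.2275,-0.0014,0.0658,-0.004]
    - [0.4,-0.2275,-0.0014,0.0658,-0.004]

```text
time_s: 3.1
eef_pos: [0.4971, -0.2949, 0.2521]
tool_rot: [0.571, 0.821, 0.0, 0.001]
wrist_force: [0.6, 0.1, -0.4]
width: 0.0659
```

```bash
python3 -c "
from h import *
go(.496,-.2995,.152,20)
p,d=bot.grab_frame('top');q,_=bot.grab_frame('scene')
a=cv2.resize(p[200:300,420:520],None,fx=4,fy=4,interpolation=2);b=cv2.resize(q[110:210,165:265],None,fx=4,fy=4,interpolation=2)
cv2.imwrite('pics/e1.png',np.clip(np.hstack([a,b])*1.6,0,255))"
```

```text
t 3.1 pos [ 0.4971 -0.2949  0.2521] jaw 20.36 tilt -1.0 q [-0.599  0.338  1.388  0.     1.414 -0.954] qd 0.006 F [ 0.6  0.1 -0.4]
delta [-0.0038 -0.0028  0.1001] turn 0.0063[ WARN:0@1.668] global loadsave.cpp:1063 imwrite_ Unsupported depth image for selected encoder is fallbacked to CV_8U.
```

View pics/e1.png

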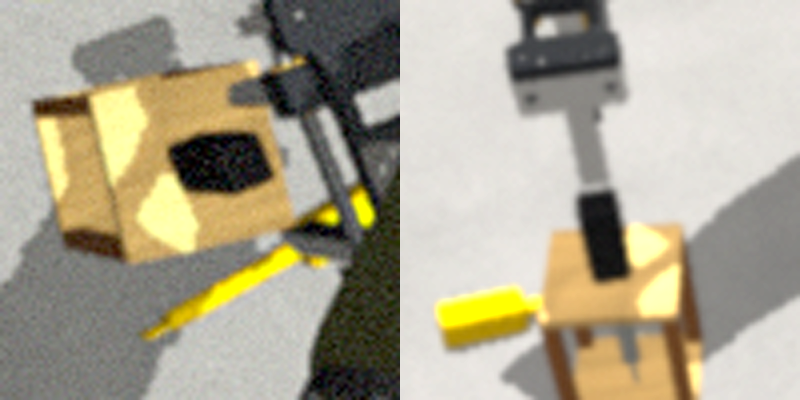

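```bash
python3 -c "
from h import *
p,d=bot.grab_frame('top');q,_=bot.grab_frame('scene')
cv2.imwrite('pics/f1.png',p);cv2.imwrite('pics/f2.png',q)"
```

```text
(no output)
```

View pics/f1.png

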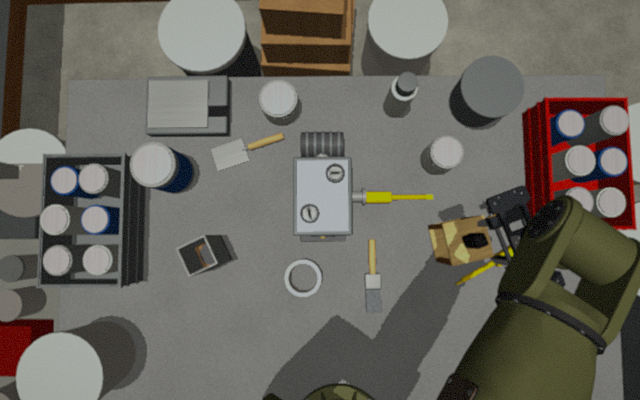

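View pics/f2.png

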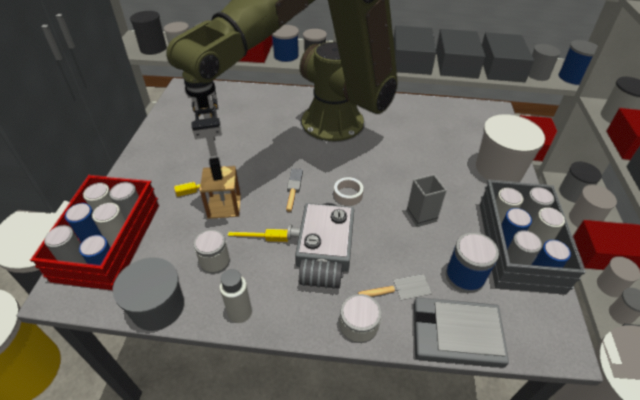

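Both yellow decoys tipped over by themselves; the arm stayed above them. They now lie at top (398,197) and (485,268), clear of the work. The black driver still stands in its stand at top (475,240), with open fingers beside it, so I'll go down onto it.

>>> move_arm:
  deltas:
    - [0.4,-0.0038,-0.0028,0.0,0.006]
    - [0.4,-0.0038,-0.0028,0.03,0.006]
    - [0.4,-0.0038,-0.0028,0.07,0.006]
    - [0.4,-0.0038,-0.0028,0.1,0.006]
    - [0.4,-0.0038,-0.0028,0.1,0.006]
    - [0.4,-0.0038,-0.0028,0.1,0.006]

```text
time_s: 4.05
eef_pos: [0.4959, -0.3011, 0.1522]
tool_rot: [0.574, 0.819, 0.0, 0.001]
wrist_force: [1.0, 0.1, 1.1]
width: 0.0658
```

```bash
python3 -c "
from h import *
go(.496,-.2995,.152,20)
p,d=bot.grab_frame('top');q,_=bot.grab_frame('scene')
a=cv2.resize(p[200:300,420:520],None,fx=4,fy=4,interpolation=2);b=cv2.resize(q[110:210,165:265],None,fx=4,fy=4,interpolation=2)
cv2.imwrite('pics/e2.png',np.clip(np.hstack([a,b])*1.6,0,255).astype(np.uint8))"
```

```text
t 4.05 pos [ 0.4959 -0.3011  0.1522] jaw 19.92 tilt -1.0 q [-0.609  0.423  1.508  0.     1.208 -0.956] qd 0.012 F [1.  0.1 1.1]
delta [0.0015 0.0006 0.0002] turn -0.0013
```

View pics/e2.png

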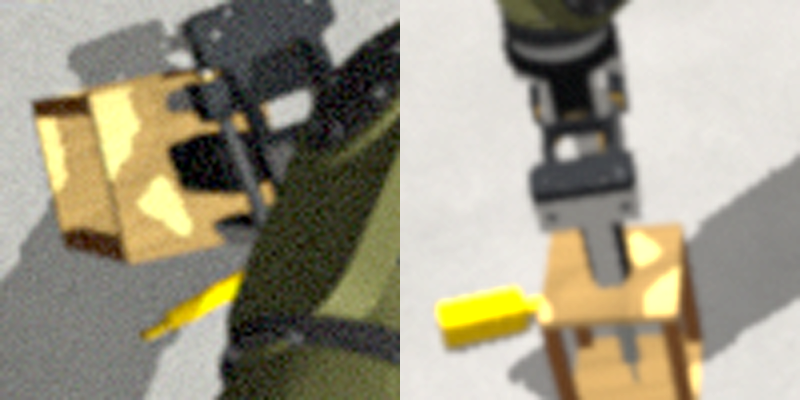

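The handle at left-panel (200,165) sits between the two fingers, at (190,100) and (245,230), and is well centred. I'll close the gripper now.

>>> move_arm:
  deltas:
    - [-0.6,0,0,0,0]
    - [-0.6,0,0,0,0]
    - [-0.6,0,0,0,0]
    - [-0.6,0,0,0,0]
    - [-0.6,0,0,0,0]
    - [-0.6,0,0,0,0]
  squeeze: 50

```text
time_s: 4.9
eef_pos: [0.4955, -0.3006, 0.1507]
tool_rot: [0.574, 0.819, 0.0, 0.0]
wrist_force: [-0.7, 0.4, 0.7]
width: 0.03
```

>>> move_arm:
  deltas:
    - [-1,0,0,-0.01,0]
    - [-1,0,0,-0.04,0]
    - [-1,0,0,-0.08,0]
    - [-1,0,0,-0.12,0]
    - [-1,0,0,-0.15,0]
    - [-1,0,0,-0.17,0]
    - [-1,0,0,-0.17,0]
    - [-1,0,0,-0.17,0]

```text
time_s: 5.9
eef_pos: [0.4953, -0.3005, 0.3197]
tool_rot: [0.574, 0.819, -0.0, -0.001]
wrist_force: [-0.4, 0.6, -1.7]
width: 0.03
```

```bash
python3 -c "
from h import *
go(.5632,.0705,.30,13)
print(bot.get_obs()['width'])
p,d=bot.grab_frame('top');q,_=bot.grab_frame('scene')
a=cv2.resize(p[200:300,420:520],None,fx=4,fy=4,interpolation=2);b=cv2.resize(q[110:210,165:265],None,fx=4,fy=4,interpolation=2)
cv2.imwrite('pics/e3.png',np.clip(np.hstack([a,b])*1.6,0,255).astype(np.uint8))"
```

```text
t 5.9 pos [ 0.4953 -0.3005  0.3197] jaw 19.94 tilt -1.0 q [-0.609  0.315  1.266 -0.     1.562 -0.957] qd 0.008 F [-0.4  0.6 -1.7]
delta [0.3256 0.1904 0.0199] turn 0.1211
0.029976629608325266
```

View pics/e3.png

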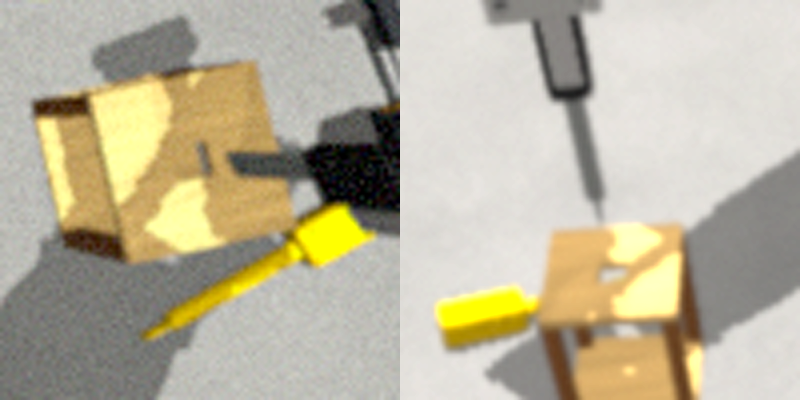

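It's lifted clean. In the scene view the blade at (600,210) looks thin along the camera's roughly 24° line of sight, so the blade's width lies along the jaw axis at 20°. Next I'll carry it over the raised fastener.

>>> move_arm:
  deltas:
    - [-1,0.04,0.02,0,0]
    - [-1,0.09,0.05,0,0.03]
    - [-1,0.14,0.08,0,0.06]
    - [-1,0.19,0.11,0,0.09]
    - [-1,0.24,0.14,0.01,0.12]
    - [-1,0.29,0.17,0.02,0.121]
    - [-1,0.3256,0.1904,0.02,0.121]
    - [-1,0.3256,0.1904,0.02,0.121]
    - [-1,0.3256,0.1904,0.02,0.121]
    - [-1,0.3256,0.1904,0.02,0.121]

```text
time_s: 7.25
eef_pos: [0.5634, 0.0694, 0.3006]
tool_rot: [0.623, 0.782, -0.0, -0.0]
wrist_force: [0.6, -0.8, -1.8]
width: 0.0295
```

```bash
python3 -c "
from h import *
go(.5632,.0705,.245,13)"
```

```text
t 7.25 pos [0.5634 0.0694 0.3006] jaw 12.93 tilt -1.0 q [ 0.058  0.292  1.338 -0.     1.512 -0.168] qd 0.003 F [ 0.6 -0.8 -1.8]
delta [0.0011 0.0001 0.0556] turn -0.0012
```

>>> move_arm:
  deltas:
    - [-1,0.001,0,0.03,0]
    - [-1,0.001,0,0.055,0]
    - [-1,0.001,0,0.055,0]
    - [-1,0.001,0,0.055,0]

```text
time_s: 7.75
eef_pos: [0.5636, 0.0709, 0.2469]
tool_rot: [0.623, 0.782, 0.001, 0.001]
wrist_force: [0.6, -0.1, -1.4]
width: 0.0298
```

Run:
```python
from h import *
go(.5632,.0705,.245,13)
p=np.mean([bot.grab_frame('top')[0].astype(float) for _ in range(4)],0);q=np.mean([bot.grab_frame('scene')[0].astype(float) for _ in range(6)],0)
np.save('s_tip.npy',q);np.save('t_tip.npy',p)
crop(np.clip(q*1.4,0,255).astype(np.uint8),310,190,360,240,12,'pics/g1.png')
crop(p.astype(np.uint8),270,170,350,230,8,'pics/g2.png')
```

```text
t 7.75 pos [0.5636 0.0709 0.2469] jaw 12.96 tilt -1.0 q [ 0.061  0.318  1.426 -0.     1.396 -0.166] qd 0.006 F [ 0.6 -0.1 -1.4]
delta [-0.0003 -0.0005  0.0019] turn -0.0006
```

View pics/g1.png

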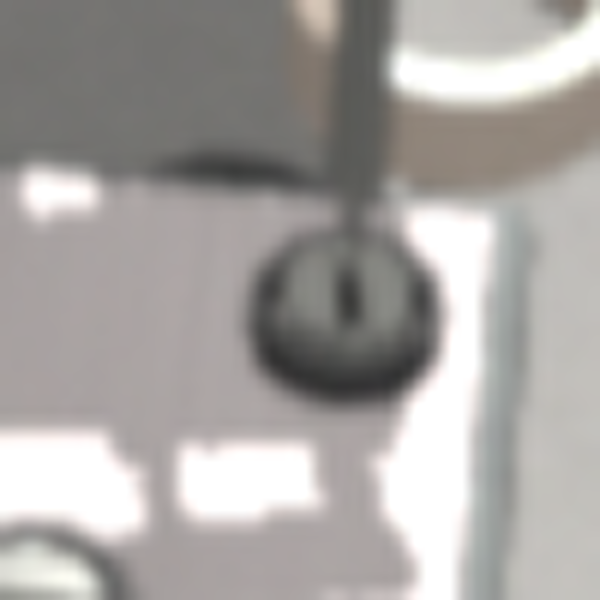

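View pics/g2.png

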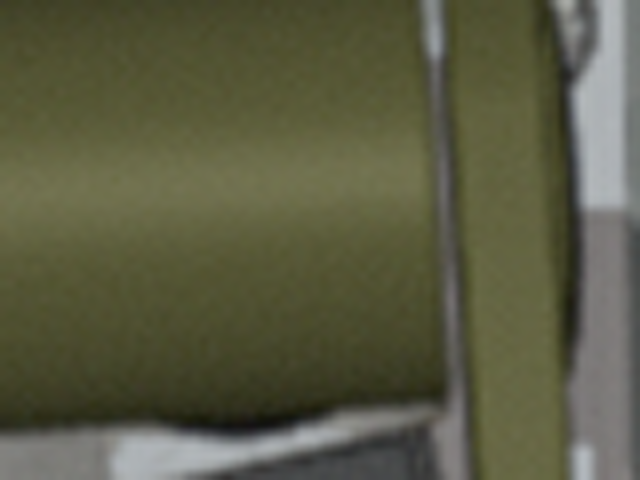

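Run:
```python
from h import *
q=np.load('s_tip.npy')
def S(p): u=(proj('scene',p)-[310,190]+.5)*12-.5; return tuple(u.round(0).astype(int))
a=np.radians(13);ux=np.array([np.cos(a),np.sin(a),0]);c=np.array([.5633,.0707,.088])
T=np.array([.5636,.0709,.106])
print('tip',S(T),'shank 24mm up',S(T+[0,0,.024]),'50',S(T+[0,0,.05]))
print('slot',S(c-.01*ux),S(c),S(c+.01*ux)); print('1mm y',np.array(S(c+[0,.01,0]))-S(c), '10mm x',np.array(S(c+[.01,0,0]))-S(c))
print('collar L/R',S([.5633,.0707-.024,.084]),S([.5633,.0707+.024,.084]),'front',S([.5633+.024,.0707,.084]),'head back',S([.5633-.016,.0707,.088]),'collar base front',S([.5633+.024,.0707,.07]))
crop(np.clip(q*2,0,255).astype(np.uint8),330,203,350,226,26,'pics/g3.png')
```

```text
tip (np.int64(365), np.int64(231)) shank 24mm up (np.int64(369), np.int64(162)) 50 (np.int64(373), np.int64(85))
slot (np.int64(355), np.int64(250)) (np.int64(361), np.int64(281)) (np.int64(367), np.int64(312))
1mm y [41  4] 10mm x [-4 31]
collar L/R (np.int64(261), np.int64(283)) (np.int64(459), np.int64(301)) front (np.int64(352), np.int64(367)) head back (np.int64(366), np.int64(232)) collar base front (np.int64(349), np.int64(405))
```

View pics/g3.png

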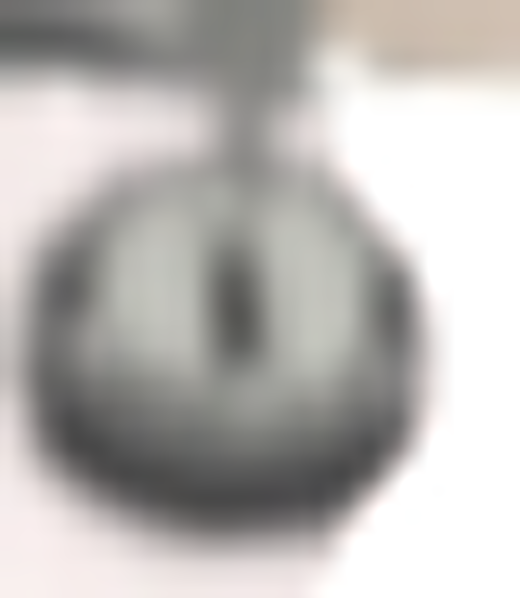

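>>> move_arm:
  deltas:
    - [-1,0,0.0002,0.01,0]
    - [-1,0,0.0002,0.015,0]
    - [-1,0,0.0002,0.018,0]
    - [-1,0,0.0002,0.02,0]
    - [-1,0,0.0002,0.021,0]
    - [-1,0,0.0002,0.021,0]

```text
time_s: 9.0
eef_pos: [0.5634, 0.0714, 0.2247]
tool_rot: [0.622, 0.783, 0.0, 0.0]
wrist_force: [-0.6, -0.5, -1.7]
width: 0.03
```

```bash
python3 -c "
from h import *
go(.5636,.0710,.222,11)"
```

```text
t 9.0 pos [0.5634 0.0714 0.2247] jaw 13.01 tilt -1.0 q [ 0.062  0.334  1.457  0.     1.35  -0.165] qd 0.002 F [-0.6 -0.5 -1.7]
delta [-0.0005  0.0001  0.0027] turn 0.035
```

No force with the tip about 4 mm below the head's top, so it's in the slot. Now I'll press on to the bottom.

>>> move_arm:
  deltas:
    - [-1,0,0,0.001,0.01]
    - [-1,0,0,0.002,0.02]
    - [-1,0,0,0.003,0.03]
    - [-1,0,0,0.003,0.03]

```text
time_s: 9.5
eef_pos: [0.5634, 0.0714, 0.222]
tool_rot: [0.634, 0.773, 0.0, 0.0]
wrist_force: [0.0, -0.2, 3.1]
width: 0.0297
```

```bash
python3 -c "
from h import *
go(.5636,.0710,.222,11)"
```

```text
t 9.5 pos [0.5634 0.0714 0.222 ] jaw 11.27 tilt -1.0 q [ 0.062  0.336  1.461  0.     1.345 -0.135] qd 0.006 F [ 0.  -0.2  3.1]
delta [-0.0005  0.0001  0.    ] turn 0.0048
```

>>> move_arm:
  deltas:
    - [-1,0,0,0.0005,0]
    - [-1,0,0,0.001,0]
    - [-1,0,0,0.001,0]

```text
time_s: 9.88
eef_pos: [0.5635, 0.0714, 0.2217]
tool_rot: [0.634, 0.773, 0.0, 0.0]
wrist_force: [-2.4, -0.3, 9.8]
width: 0.0297
```

```bash
python3 -c "
from h import *
go(.5636,.0710,.222,11);print(bot.get_obs()['torque'])"
```

```text
t 9.875 pos [0.5635 0.0714 0.2217] jaw 11.3 tilt -1.0 q [ 0.062  0.336  1.462 -0.     1.343 -0.136] qd 0.001 F [-2.4 -0.3  9.8]
delta [-0.0005  0.     -0.0003] turn 0.0052
[-0.120021    1.11359215 -0.05567124]
```

>>> move_arm:
  deltas:
    - [-1,0,0,0.0003,0.05]
    - [-1,0,0,0.0005,0.12]
    - [-1,0,0,0.0007,0.2]
    - [-1,0,0,0.0009,0.28]
    - [-1,0,0,0.0012,0.36]
    - [-1,0,0,0.0014,0.44]
    - [-1,0,0,0.0014,0.44]

```text
time_s: 10.75
eef_pos: [0.5642, 0.0712, 0.2211]
tool_rot: [0.788, 0.616, 0.001, 0.001]
wrist_force: [-0.5, -1.8, 13.2]
width: 0.0294
```

```bash
python3 -c "
from h import *
go(.5636,.0710,.222,11);print(bot.get_obs()['torque'])"
```

```text
t 10.75 pos [0.5642 0.0712 0.2211] jaw -13.98 tilt -0.99999 q [ 6.100e-02  3.360e-01  1.463e+00 -1.000e-03  1.339e+00  3.060e-01] qd 0.032 F [-0.5 -1.8 13.2]
delta [-0.0003 -0.0005 -0.0009] turn -0.4361
[-0.56816526  0.33830413  0.06643643]
```

>>> move_arm:
  deltas:
    - [-1,0,0,0.0003,0.08]
    - [-1,0,0,0.0005,0.16]
    - [-1,0,0,0.0007,0.24]
    - [-1,0,0,0.0009,0.32]
    - [-1,0,0,0.0011,0.4]
    - [-1,0,0,0.0013,0.48]
    - [-1,0,0,0.0015,0.56]
    - [-1,0,0,0.0017,0.64]
    - [-1,0,0,0.0017,0.64]

```text
time_s: 11.88
eef_pos: [0.5644, 0.0708, 0.2194]
tool_rot: [0.942, 0.337, 0.002, 0.001]
wrist_force: [0.5, -4.2, 13.3]
width: 0.0298
```

```bash
python3 -c "
from h import *
go(.5636,.0710,.222,11);print(bot.get_obs()['torque'])"
```

```text
t 11.875 pos [0.5644 0.0708 0.2194] jaw -50.66 tilt -0.99999 q [ 6.100e-02  3.370e-01  1.465e+00 -1.000e-03  1.335e+00  9.460e-01] qd 0.034 F [ 0.5 -4.2 13.3]
delta [-0.0005 -0.0007 -0.0026] turn -1.0762
[-1.19612991 -0.06390802  0.05511037]
```

>>> move_arm:
  deltas:
    - [-1,0,0,0.0002,0.08]
    - [-1,0,0,0.0004,0.16]
    - [-1,0,0,0.0006,0.24]
    - [-1,0,0,0.0008,0.32]
    - [-1,0,0,0.001,0.4]
    - [-1,0,0,0.0012,0.48]
    - [-1,0,0,0.0012,0.48]

```text
time_s: 12.75
eef_pos: [0.5644, 0.0705, 0.2182]
tool_rot: [0.995, 0.103, 0.002, 0.001]
wrist_force: [0.3, -6.0, 11.8]
width: 0.0302
```

```bash
python3 -c "
from h import *
go(.5636,.0710,.222,11);print(bot.get_obs()['torque'])"
```

```text
t 12.75 pos [0.5644 0.0705 0.2182] jaw -78.17 tilt -0.99999 q [ 0.061  0.338  1.466 -0.002  1.333  1.426] qd 0.033 F [ 0.3 -6.  11.8]
delta [-0.0007 -0.0006 -0.0038] turn -1.5563
[-1.79083484 -0.01729061  0.08709996]
```

>>> move_arm:
  deltas:
    - [-1,0,0.0003,0.0002,0.05]
    - [-1,0,0.0006,0.0003,0.1]
    - [-1,0,0.0006,0.0005,0.15]
    - [-1,0,0.0006,0.0006,0.2]
    - [-1,0,0.0006,0.0006,0.2]

```text
time_s: 13.38
eef_pos: [0.5645, 0.0702, 0.2177]
tool_rot: [1.0, 0.004, 0.002, 0.001]
wrist_force: [-0.8, -4.4, 13.5]
width: 0.0298
```

```bash
python3 -c "
from h import *
go(.5636,.0710,.222,11);print(bot.get_obs()['torque'])"
```

```text
t 13.375 pos [0.5645 0.0702 0.2177] jaw -89.6 tilt -0.99999 q [ 0.06   0.339  1.467 -0.002  1.332  1.624] qd 0.021 F [-0.8 -4.4 13.5]
delta [-0.0008 -0.0008 -0.0043] turn -1.7557
[-1.33965604  0.24997737  0.08138306]
```

>>> move_arm:
  deltas:
    - [-1,0,0.0002,0.0002,0.05]
    - [-1,0,0.0003,0.0003,0.1]
    - [-1,0,0.0003,0.0004,0.15]
    - [-1,0,0.0003,0.0005,0.15]

```text
time_s: 13.88
eef_pos: [0.5644, 0.0699, 0.2172]
tool_rot: [0.997, -0.071, 0.002, 0.0]
wrist_force: [-1.1, -3.7, 13.7]
width: 0.0297
```

```bash
python3 -c "
from h import *
go(.5636,.0710,.222,11);print(bot.get_obs()['torque'])"
```

```text
t 13.875 pos [0.5644 0.0699 0.2172] jaw -98.19 tilt -0.99999 q [ 6.000e-02  3.390e-01  1.468e+00 -1.000e-03  1.331e+00  1.774e+00] qd 0.02 F [-1.1 -3.7 13.7]
delta [-0.001  -0.0009 -0.0048] turn -1.9057
[-1.14060369  0.36871977  0.1579899 ]
```

>>> move_arm:
  deltas:
    - [-1,0,0.0001,0.0001,0.05]
    - [-1,0,0.0001,0.0002,0.1]
    - [-1,0,0.0001,0.0002,0.1]

```text
time_s: 14.25
eef_pos: [0.5644, 0.0698, 0.217]
tool_rot: [0.993, -0.121, 0.002, 0.0]
wrist_force: [-1.5, -3.7, 13.5]
width: 0.0297
```

```bash
python3 -c "
from h import *
go(.5636,.0710,.222,11);print(bot.get_obs()['torque'])"
```

```text
t 14.25 pos [0.5644 0.0698 0.217 ] jaw -103.92 tilt -0.99999 q [ 5.900e-02  3.390e-01  1.468e+00 -1.000e-03  1.330e+00  1.873e+00] qd 0.021 F [-1.5 -3.7 13.5]
delta [-0.001  -0.0009 -0.005 ] turn -2.0057
[-1.16822234  0.41621069  0.06959312]
```

>>> move_arm:
  deltas:
    - [-1,0,0.0001,0.0001,0.05]
    - [-1,0,0.0001,0.0002,0.1]
    - [-1,0,0.0001,0.0003,0.15]
    - [-1,0,0.0001,0.0003,0.15]

```text
time_s: 14.75
eef_pos: [0.5644, 0.0698, 0.2169]
tool_rot: [0.981, -0.195, 0.002, 0.0]
wrist_force: [-2.3, -2.9, 15.4]
width: 0.0294
```

```bash
python3 -c "
from h import *
go(.5636,.0710,.222,11);print(bot.get_obs()['torque'])
q=np.mean([bot.grab_frame('scene')[0].astype(float) for _ in range(6)],0)
a=cv2.resize(q[200:230,320:360],None,fx=15,fy=15,interpolation=2);cv2.imwrite('pics/i1.png',np.clip(a*1.8,0,255).astype(np.uint8))
a=cv2.resize(q[150:220,310:370],None,fx=8,fy=8,interpolation=2);cv2.imwrite('pics/i2.png',np.clip(a*1.8,0,255).astype(np.uint8))
"
```

```text
t 14.75 pos [0.5644 0.0698 0.2169] jaw -112.49 tilt -0.99999 q [ 5.900e-02  3.390e-01  1.469e+00 -1.000e-03  1.330e+00  2.023e+00] qd 0.02 F [-2.3 -2.9 15.4]
delta [-0.0011 -0.0008 -0.0051] turn -2.1553
[-1.07354685  0.65756719  0.33086132]
```

View pics/i1.png

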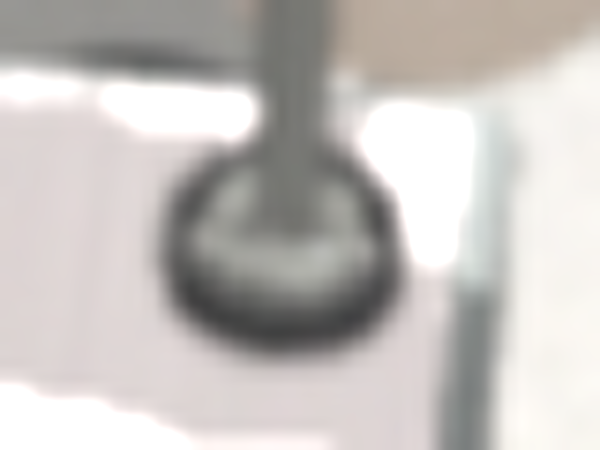

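View pics/i2.png

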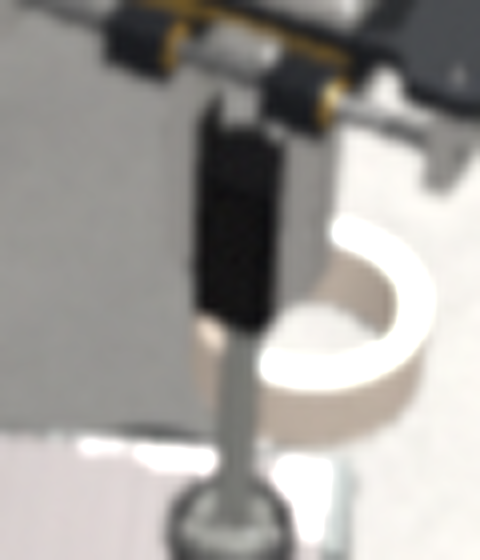

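The torque has jumped to 0.33 N m, z no longer sinks, and the blade sits in the slot at i1 (285,215). That means the fastener is at its stop. I'll give it a small extra turn and hold to confirm.

>>> move_arm:
  deltas:
    - [-1,0,0,0,0.05]
    - [-1,0,0,0,0.05]
    - [-1,0,0,0,0.05]

```text
time_s: 15.42
eef_pos: [0.5644, 0.0699, 0.2169]
tool_rot: [0.976, -0.219, 0.002, 0.0]
wrist_force: [-1.6, -3.5, 15.6]
width: 0.0296
```

```bash
python3 -c "
from h import *
go(.5636,.0710,.222,11);print(bot.get_obs()['torque'])"
```

```text
t 15.425 pos [0.5644 0.0699 0.2169] jaw -115.31 tilt -0.99999 q [ 5.900e-02  3.390e-01  1.469e+00 -1.000e-03  1.330e+00  2.072e+00] qd 0.002 F [-1.6 -3.5 15.6]
delta [-0.0011 -0.0006 -0.0051] turn -2.2045
[-0.92081197  0.65682707  0.40219899]
```

>>> move_arm:
  deltas:
    - [-1,0,0,0,-0.06]
    - [-1,0,0,-0.01,-0.06]
    - [-1,0,0,-0.03,-0.06]
    - [-1,0,0,-0.06,-0.06]
    - [-1,0,0,-0.1,-0.06]
    - [-1,0,0,-0.13,-0.06]
    - [-1,0,0,-0.13,-0.06]
    - [-1,0,0,-0.13,-0.06]

```text
time_s: 16.42
eef_pos: [0.5632, 0.0704, 0.343]
tool_rot: [0.982, -0.19, -0.001, 0.0]
wrist_force: [-0.1, -0.1, -1.0]
width: 0.0296
```

```bash
python3 -c "
from h import *
for j in (-65,-90):go(.4645,.3266,.35,j)
print(bot.get_obs()['torque'])
p,d=bot.grab_frame('top');cv2.imwrite('pics/j1.png',p)
q=bot.grab_frame('scene')[0];a=cv2.resize(q[140:230,300:370],None,fx=6,fy=6,interpolation=2);cv2.imwrite('pics/j2.png',np.clip(a.astype(float)*1.6,0,255).astype(np.uint8))"
```

```text
t 16.425 pos [0.5632 0.0704 0.343 ] jaw -111.92 tilt -1.0 q [0.06  0.283 1.255 0.    1.607 2.013] qd 0.007 F [-0.1 -0.1 -1. ]
delta [-0.1872 -0.2009 -0.0068] turn -0.8189
t 16.425 pos [0.5632 0.0704 0.343 ] jaw -111.92 tilt -1.0 q [0.06  0.283 1.255 0.    1.607 2.013] qd 0.007 F [-0.1 -0.1 -1. ]
delta [-0.1872 -0.2009 -0.0068] turn -0.3825
[ 0.05353402  0.14873554 -0.05027827]
```

View pics/j2.png

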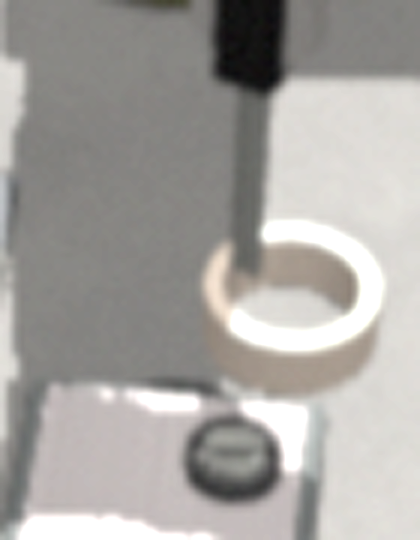

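The driver is still held. The fastener at j2 (232,455) now has its slot across, about a quarter turn from where it started. I'll carry the driver over to the tin.

>>> move_arm:
  deltas:
    - [-1,-0.02,-0.02,-0.003,-0.08]
    - [-1,-0.05,-0.05,-0.007,-0.2]
    - [-1,-0.08,-0.085,-0.007,-0.32]
    - [-1,-0.11,-0.12,-0.007,-0.44]
    - [-1,-0.14,-0.15,-0.007,-0.56]
    - [-1,-0.17,-0.18,-0.007,-0.68]
    - [-1,-0.187,-0.201,-0.007,-0.8]
    - [-1,-0.187,-0.201,-0.007,-0.819]
    - [-1,-0.187,-0.201,-0.007,-0.819]
    - [-1,-0.187,-0.201,-0.007,-0.819]

```text
time_s: 17.77
eef_pos: [0.4653, 0.3257, 0.3516]
tool_rot: [0.977, 0.215, -0.0, 0.0]
wrist_force: [0.3, 0.2, -1.6]
width: 0.0298
```

```bash
python3 -c "
from h import *
go(.4645,.3266,.25,-65)
p,d=bot.grab_frame('top');cv2.imwrite('pics/k1.png',p)
fs=[bot.grab_frame('top')[1] for _ in range(5)]
D=np.array(fs);D[D==0]=np.nan;C=cloud('top',np.nanmedian(D,0))
X=C[198:228,295:325].reshape(-1,3);r=np.hypot(X[:,0]-.563,X[:,1]-.070)
print('headz',np.median(X[r<.013,2]),'collar z',np.median(X[(r>.019)&(r<.023),2]))
crop(p,150,200,330,290,4,'pics/k2.png')
q=bot.grab_frame('scene')[0];crop(q,380,120,480,230,5,'pics/k3.png')
"
```

```text
t 17.775 pos [0.4653 0.3257 0.3516] jaw -65.11 tilt -1.0 q [ 0.546  0.282  1.237 -0.     1.623  1.683] qd 0.006 F [ 0.3  0.2 -1.6]
delta [-0.0004 -0.0012  0.1016] turn -0.002
headz 0.08309560295763779 collar z 0.08340817529585001
```

View pics/k2.png

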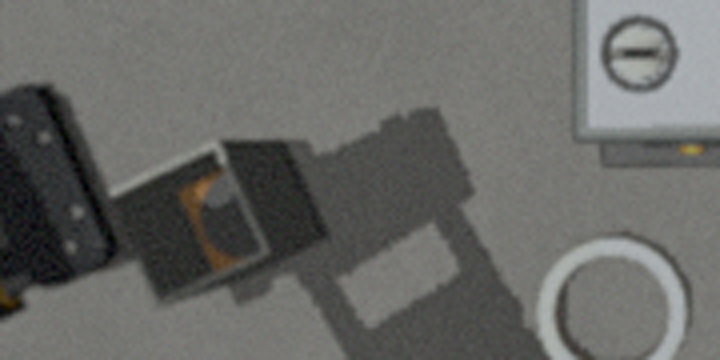

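View pics/k3.png

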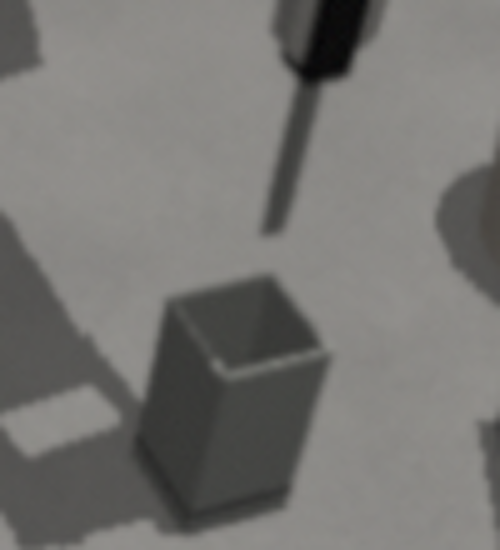

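The head is flush with the collar by depth (83.1 vs 83.4 mm). The tip at k3 (270,235) lines up with the middle of the mouth at (247,325) along the shank's direction. I'll lower it.

>>> move_arm:
  deltas:
    - [-1,0,-0.001,0.02,0]
    - [-1,0,-0.001,0.05,0]
    - [-1,0,-0.001,0.08,0]
    - [-1,0,-0.001,0.11,0]
    - [-1,0,-0.001,0.135,0]
    - [-1,0,-0.001,0.15,0]
    - [-1,0,-0.001,0.157,0]
    - [-1,0,-0.001,0.157,0]
    - [-1,0,-0.001,0.157,0]

```text
time_s: 19.25
eef_pos: [0.4648, 0.3277, 0.1956]
tool_rot: [0.976, 0.217, 0.001, -0.0]
wrist_force: [0.4, 0.2, -0.9]
width: 0.0296
```

>>> move_arm:
  deltas:
    - [-1,0,0,0.001,0]
    - [-1,0,0,0.002,0]
    - [-1,0,0,0.003,0]
    - [-1,0,0,0.004,0]

```text
time_s: 19.75
eef_pos: [0.4645, 0.3275, 0.1907]
tool_rot: [0.976, 0.217, -0.0, 0.0]
wrist_force: [-0.1, -0.5, -1.5]
width: 0.0297
```

>>> move_arm:
  deltas:
    - [-1,0,0,0.001,0]
    - [-1,0,0,0.002,0]
    - [-1,0,0,0.003,0]
    - [-1,0,0,0.003,0]

```text
time_s: 20.25
eef_pos: [0.4645, 0.3275, 0.1877]
tool_rot: [0.976, 0.217, -0.0, 0.0]
wrist_force: [-0.2, -0.5, -1.5]
width: 0.0297
```

>>> move_arm:
  deltas:
    - [-1,0,0,0.001,0]
    - [-1,0,0,0.002,0]
    - [-1,0,0,0.003,0]
    - [-1,0,0,0.003,0]

```text
time_s: 20.75
eef_pos: [0.4645, 0.3275, 0.1847]
tool_rot: [0.976, 0.217, -0.0, 0.0]
wrist_force: [0.2, 0.3, -1.0]
width: 0.0294
```

>>> move_arm:
  deltas:
    - [-1,0,0,0.001,0]
    - [-1,0,0,0.002,0]
    - [-1,0,0,0.003,0]
    - [-1,0,0,0.003,0]

```text
time_s: 21.25
eef_pos: [0.4645, 0.3274, 0.1817]
tool_rot: [0.976, 0.217, -0.0, 0.0]
wrist_force: [0.1, -0.6, -1.8]
width: 0.0298
```

>>> move_arm:
  deltas:
    - [-1,0,0,0.001,0]
    - [-1,0,0,0.002,0]
    - [-1,0,0,0.003,0]
    - [-1,0,0,0.003,0]

```text
time_s: 21.75
eef_pos: [0.4645, 0.3275, 0.1786]
tool_rot: [0.976, 0.217, -0.0, 0.0]
wrist_force: [0.3, -0.4, -1.7]
width: 0.0298
```

>>> move_arm:
  deltas:
    - [-1,0,0,0.001,0]
    - [-1,0,0,0.002,0]
    - [-1,0,0,0.003,0]
    - [-1,0,0,0.003,0]

```text
time_s: 22.25
eef_pos: [0.4645, 0.3275, 0.1757]
tool_rot: [0.976, 0.217, -0.0, 0.0]
wrist_force: [-0.4, -0.5, -1.6]
width: 0.0298
```

>>> move_arm:
  deltas:
    - [-1,0,0,0.001,0]
    - [-1,0,0,0.002,0]
    - [-1,0,0,0.003,0]
    - [-1,0,0,0.003,0]

```text
time_s: 22.75
eef_pos: [0.465, 0.3277, 0.1753]
tool_rot: [0.976, 0.217, 0.001, -0.0]
wrist_force: [-5.1, -3.8, 20.8]
width: 0.0297
```

The tip touched at 22 N, about 34 mm above the table. I'll ease the load first, then open.

>>> move_arm:
  deltas:
    - [-1,0,0,-0.001,0]
    - [-1,0,0,-0.0019,0]
    - [-1,0,0,-0.0019,0]

```text
time_s: 23.12
eef_pos: [0.4648, 0.3276, 0.1755]
tool_rot: [0.976, 0.217, 0.001, -0.0]
wrist_force: [-1.6, -1.1, 7.3]
width: 0.03
```

>>> move_arm:
  deltas:
    - [-0.2,0,0,-0.0005,0]
    - [0.2,0,0,-0.0005,0]
    - [0.6,0,0,-0.0005,0]
    - [1,0,0,-0.0005,0]
    - [1,0,0,-0.0005,0]
    - [1,0,0,-0.0005,0]

```text
time_s: 23.88
eef_pos: [0.4645, 0.3275, 0.1751]
tool_rot: [0.976, 0.217, -0.0, -0.0]
wrist_force: [0.1, 0.4, 0.5]
width: 0.0841
```

```bash
python3 -c "
from h import *
q=bot.grab_frame('scene')[0];a=cv2.resize(q[120:230,380:480],None,fx=5,fy=5,interpolation=2)
p=bot.grab_frame('top')[0];b=cv2.resize(p[200:310,140:200],None,fx=5,fy=5,interpolation=2)
cv2.imwrite('pics/l1.png',np.clip(np.hstack([a,b])*1.5,0,255).astype(np.uint8))"
```

```text
(no output)
```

View pics/l1.png

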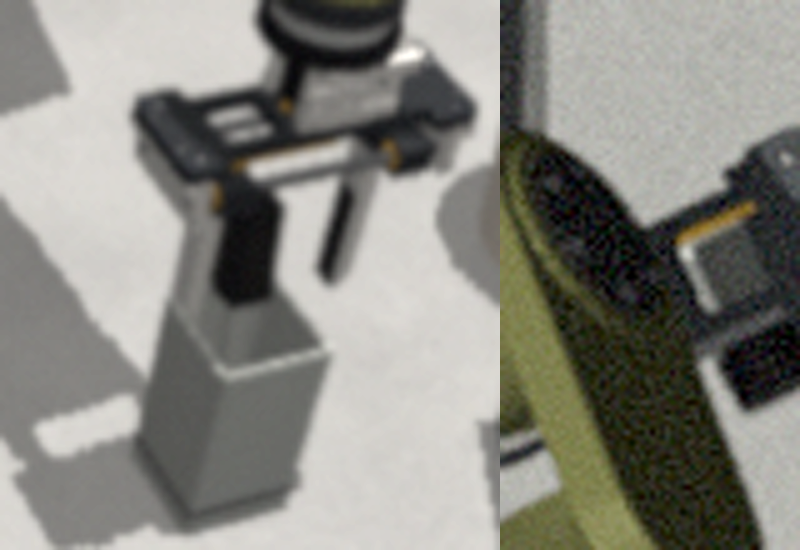

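>>> move_arm:
  deltas:
    - [1,0,0,0,0]
    - [1,0,0.004,0,0]
    - [1,0,0.008,0,0]
    - [1,0,0.008,0,0]

```text
time_s: 24.48
eef_pos: [0.4681, 0.3199, 0.1752]
tool_rot: [0.976, 0.216, 0.0, 0.0]
wrist_force: [-0.2, -0.3, 0.0]
width: 0.094
```

```bash
python3 -c "
from h import *
q=bot.grab_frame('scene')[0];a=cv2.resize(q[120:230,380:480],None,fx=5,fy=5,interpolation=2)
cv2.imwrite('pics/l2.png',np.clip(a*1.5,0,255).astype(np.uint8))"
```

```text
(no output)
```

View pics/l2.png

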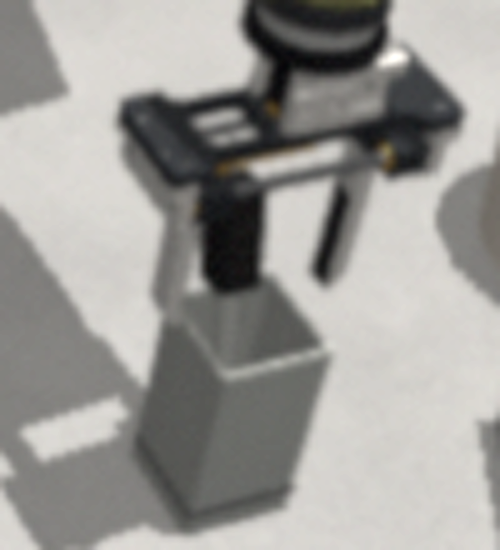

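The handle at (232,230) now leans free inside the tin, with gaps to both fingers. I'll retract straight up.

>>> move_arm:
  deltas:
    - [1,0,0,-0.01,0]
    - [1,0,0,-0.03,0]
    - [1,0,0,-0.06,0]
    - [1,0,0,-0.1,0]
    - [1,0,0,-0.14,0]
    - [1,0,0,-0.17,0]
    - [1,0,0,-0.17,0]
    - [1,0.12,0,-0.17,0]
    - [1,0.12,0,-0.17,0]
    - [1,0.12,0,-0.17,0]
    - [1,0.12,0,-0.17,0]

```text
time_s: 25.9
eef_pos: [0.5763, 0.3709, 0.3441]
tool_rot: [0.976, 0.217, -0.001, 0.0]
wrist_force: [-0.1, -0.2, -0.4]
width: 0.0944
```

```bash
python3 -c "
from h import *
go(.4,.3,.3,-65)
q=bot.grab_frame('scene')[0];cv2.imwrite('pics/m1.png',q)
crop(q,380,120,480,230,5,'pics/m2.png')
p,d=bot.grab_frame('top');cv2.imwrite('pics/m3.png',p)
fs=[bot.grab_frame('top')[1] for _ in range(5)]
D=np.array(fs);D[D==0]=np.nan;C=cloud('top',np.nanmedian(D,0))
X=C[198:228,295:325].reshape(-1,3);r=np.hypot(X[:,0]-.563,X[:,1]-.070)
print('headz',np.median(X[r<.013,2]),'collar z',np.median(X[(r>.019)&(r<.023),2]))
"
```

```text
t 25.9 pos [0.5763 0.3709 0.3441] jaw -64.97 tilt -1.0 q [0.518 0.591 0.821 0.    1.731 1.652] qd 0.058 F [-0.1 -0.2 -0.4]
delta [-0.1897 -0.0103  0.0444] turn 0.0006
headz 0.08299523760668577 collar z 0.08321984136710564
```

View pics/m2.png

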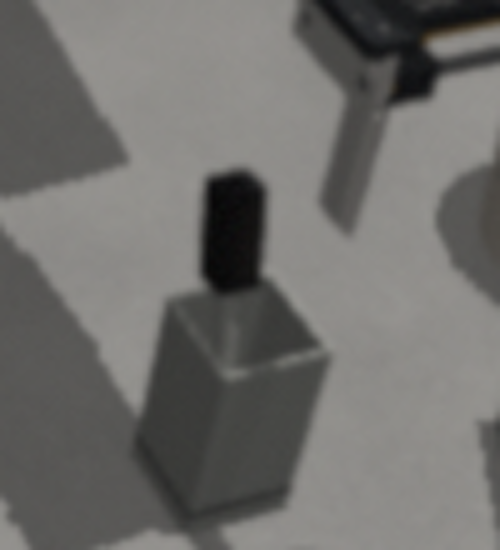

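View pics/m3.png

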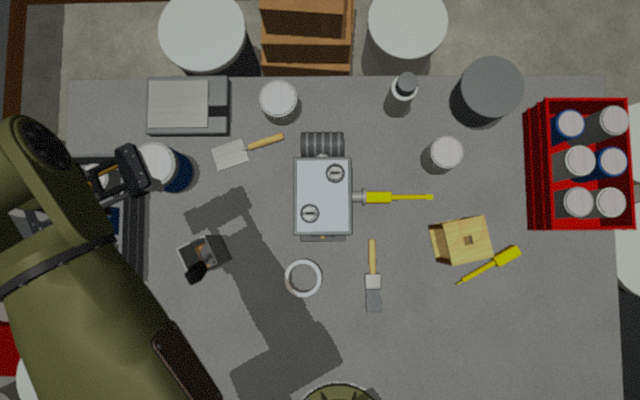

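The driver stands in the tin at m3 (197,270), leaning and at rest. The head is flush, and the tape, brush, spatula and cans are where they were. The gripper is clear of everything, so I'll hand in.

>>> move_arm:
  deltas:
    - [1,0,0,0,0]
    - [1,0,0,0,0]

```text
time_s: 26.5
eef_pos: [0.5766, 0.371, 0.3453]
tool_rot: [0.976, 0.217, 0.0, -0.0]
wrist_force: [0.4, -0.0, -0.9]
width: 0.0938
```

```bash
python3 -c "
from h import *
go(.4,.3,.3,-65); print(bot.job_done())"
```

```text
t 26.5 pos [0.5766 0.371  0.3453] jaw -64.97 tilt -1.0 q [0.518 0.591 0.819 0.    1.732 1.652] qd 0.002 F [ 0.4 -0.  -0.9]
delta [-0.19   -0.0104  0.0452] turn 0.0005
the job is handed in; nothing more can be done
None
```

I drove the raised fastener fully home with the black-handled screwdriver, stood the screwdriver in the tin, and handed the job in at 26.5 s; no verdict is reported.

- **Driving:** I turned it clockwise with the bit pressed in the slot at about 10–16 N. At the end the torque rose from about 0.08 to 0.4 N m and the fastener stopped sinking. Afterwards the depth picture put its head level with the collar (83.0 against 83.2 mm).
- **Tin:** I lowered the screwdriver until it touched at about 22 N, with the tip about 34 mm above the table (roughly 105 mm below the rim). I eased the load to about 7 N and then let go. The last pictures show it leaning in the tin, bit down, with the gripper well clear.
- **Bystanders:** the tape, brush, spatula and cans look unmoved.
- **Unplanned:** both yellow look-alike screwdrivers, which stood loose on the table, fell over during my first approach. I saw no sign that the arm hit them: it stayed well above them, with no notable wrist force. They still lie on the table.

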